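Unclamp and unhitch the trolley tow coupler, hold it up off the ball

TASK

On the coupler check stand, swing the red toggle-clamp handle back over centre, away from the tongue, as far as it goes so that the clamp is fully open. Then pull the yellow spring latch sideways away from the coupler and, with it pulled, lift the coupler up off the ball until there are about 3 cm of clear air or more between its mouth and the top of the ball. Finish while still holding it raised in the gripper, not put down or let go, with the clamp left open, and leave the display box, gauge, jar and screwdriver lying near the stand where they are.

Things in the scene. Friction and masses are not known exactly. Their poses are not given: they have to be found in the camera images.
- stand: Fixed check stand: aluminium plate 200 (x) x 400 (y) x 12 mm with tow ball, hinged tongue and toggle clamp. Origin: centre of the plate's underside, on the bench. z up; y runs along the tongue from its hinge (y -130 mm) to the ball (y +130); the clamp is on its +x side, the yellow latch paddle on its -x side, which faces the robot (yaw within 0.35 rad). All x, y in these notes are the stand's.
- ball_top (a point): Top of the steel ball (50 mm diameter), 100 mm above the bench, at x = 0, y = +130 mm of the stand. Under the ball is a collar, beneath which the latch bolt hooks.
- tongue (a joint): Hinge of the green tongue, rad: 0 = coupler down on the ball (stop), grows as the coupler end rises, to 0.7; axis along the stand's x through point tongue_hinge. About 0.6 to 1 kg, some 4 to 7 N felt at the latch paddle; falls when let go. Bar 40 mm wide, its top 105 mm above the bench; coupler hood over the ball 76 (x) x 90 (y) mm, top 112 mm above the bench.
- tongue_hinge (a point): Point on the tongue's hinge axis, at x = 0, y = -130 mm of the stand, 85 mm above the bench; the hinge cheeks reach 102 mm above the bench.
- coupler_mouth (a point): Centre of the coupler hood's open lower mouth, 260 mm from the hinge along the tongue; 55 mm above the bench when down, over the ball. Its axes are those of the stand, turned with the tongue. The coupler is clear of the ball once this point is above ball_top: 30 mm above needs about 0.29 rad of tongue.
- latch_pull (a joint): Spring latch travel, m: 0 = latched (bolt under the ball's collar, so the tongue cannot lift); grows as the paddle is pulled to the stand's -x, straight away from the coupler; stop at 0.018. The bolt is free of the collar beyond 0.010. Spring: 7 N at 0, 13 N at full pull; let go, it snaps home.
- latch_grip (a point): Grip point in the yellow latch paddle, an upright plate 14 mm thick (x), 30 mm wide (y) that rises and tilts with the tongue. On its mid-plane, at x -75, y +130 mm of the stand, 133 mm above the bench when down and latched; the paddle's top is 17 mm higher, its foot 93 mm lower. Free gap of 30 mm between paddle and coupler hood.
- clamp_handle (a joint): Angle of the red clamp handle, rad: 0 to 0.06 = clamped, upright; grows as its top swings to the stand's +x, away from the tongue; fully open at its stop, 1.25. Stays where left (friction 0.2 N m: 2 to 3 N at the grip). It drives the hold-down arm that blocks the tongue; fully open the arm stands at 45 degrees, its end 180 mm above the bench, and the tongue is free up to 0.5 rad.
- handle_grip (a point): Point in the red handle, 90 mm from its pivot and 20 mm below its top end; the handle is 18 mm thick (x) and 22 mm wide (y), red over its upper 80 mm. When clamped it is 208 mm above the bench, at x = +86 mm, y = -50 mm of the stand.
- handle_pivot (a point): Point on the handle's pivot axis (axis along the stand's y), at x = +86 mm, y = -50 mm of the stand, 118 mm above the bench.
- clamp_arm: Steel hold-down arm of the toggle clamp, driven by the handle through a link: bar 66 mm long, 14 mm wide, with a black foot that stands just above the tongue when clamped. Origin on its own pivot, 118 mm above the bench at x = +50 mm, y = -50 mm of the stand; when clamped the bar reaches to the stand's -x and its top bolt is 142 mm above the bench.
- display_box: Bystander: loose white control box with a small dark green screen, 100 x 130 x 57 mm, beyond the stand's +x side at the hinge end. Origin: centre of its underside.
- gauge: Bystander: loose black round pressure gauge with a white dial lying face up, 64 mm across, 28 mm high, brass stem; beyond the stand's +x side at the ball end. Origin: centre of its underside.
- grease_jar: Bystander: loose blue jar, 56 mm across, 60 mm high, standing off the ball end of the stand. Origin: centre of its underside.
- screwdriver: Bystander: loose screwdriver 170 mm long lying off the hinge end of the stand. Origin: on the bench under its middle.

How it is judged:
On the way, in this order (a step that is already met when the one before it is completed fails the run):
1. clamp swung fully open while the coupler is still down and latched (value of joint clamp_handle above 1 rad and value of joint tongue below 0.03 rad and value of joint latch_pull below 0.006 m), for 0.1 s.
2. latch pulled sideways clear of the collar, coupler still down (value of joint latch_pull above 0.01 m and value of joint tongue below 0.06 rad), for 0.05 s.
At the end, for the whole second after the job is handed in: The coupler's mouth is at least 20 mm above the top of the ball and still, the fingers hold the tongue or its latch paddle (over 2 N) and the clamp arm does not carry it, the clamp handle is still swung back beyond 1.0 rad, and no bystander has moved by 20 mm (z of coupler_mouth in the frame of stand above 0.12 m and velocity of joint tongue between -0.05 and 0.05 rad/s and contact force between the fingers and tongue above 2 N and contact force between tongue and clamp_arm below 0.5 N and value of joint clamp_handle above 1 rad and distance of each of display_box, gauge, grease_jar, screwdriver from where it was at the start of the episode below 0.02 m); the arm keeps its last pose, push and grip.
It fails at once if a bystander was knocked away (distance of any of display_box, gauge, grease_jar, screwdriver from where it was at the start of the episode above 0.03 m).
It also fails if it takes over 48 s, if anything falls off the work surface, if the arm or the gripper's body presses on something with over 40 N, if the wrist force passes 120 N, or if a joint passes its speed limit or range.

ROBOT

A 7-joint arm with a two-finger parallel gripper is mounted at the origin on the work surface. World frame = base frame: x ahead of the robot, y to its left, z up, the work surface at z = 0. Lengths are in m, angles in rad, forces in N, time in s.
With the tool pointing down it reaches from about 0.4 to 0.85 m from the base axis. Payload 4.5 kg.
Tool frame: the origin (TCP) lies on the centre line of the jaws, within the pads' length; the fingertips stand 14 mm ahead of it and the grasp point (between the pads) lies 5 mm behind it (r.tcp_to_tips is the z of the fingertips in the tool frame, in m); z points along the fingers, y is the direction in which the jaws open and shut (so a half turn about z gives the same grasp; the last joint's range is limited). The gripper opens to 88 mm and grips with 3 to 60 N. Pads are 18 mm wide; open, the fingers measure 123 mm over their backs; the gripper's body (75 mm by 187 mm) begins 45 mm behind the grasp point.
Start: joints at [1.306, 0.689, -0.195, 1.565, 0.157, 0.902, -0.215], TCP at [0.184, -0.597, 0.253] pointing down, gripper open.
Joint ranges: [-3.01, 3.01], [-0.46, 2.08], [-1.47, 1.51], [0.13, 2.56], [-1, 4.14], [0.04, 2.09], [-2.66, 2.66]. Speed limits (rad/s): [2.57, 2.57, 3.14, 3.14, 3.14, 3.14, 3.14].

INTERFACE

Orientations are given as a unit quaternion [x, y, z, w].
In Python, from plant import r, viewer gives the robot as it stands.
- The arm moves only by the shell command python3 -m inch 'ROWS' [FORCE]. ROWS is JSON, a list of rows, each a list of 3 entries, a list of its own where there are three numbers: the closure, from 0 (fully open) to 1 (shut), then the shift along the tool's x, y, z in cm, then the turn about the tool's z in degrees. In form: [[fingers, [x, y, z], yaw], ...]. A call has 1 to 20 rows; each row is the pose to reach, as a shift and turn from the pose commanded when the call began, along the tool's axes at that moment; what a row does not reach only later rows make up. A row lasts 1/10 s, in which the tool goes at most 50 mm and 8.59 degrees, less where a joint would pass 70% of its speed; a pose out of reach is approached as far as the arm can. A call with a gripper value outside its range is refused whole. The fingers move at their own pace and stop on an object; FORCE is the grip in N (left out, the last holds). Time passes only in rows, so rows that repeat a pose let the fingers close. It gives the time, the measured TCP pose, the force and the opening at its end, in the units of the state.
- r.get_state(): the state, without advancing time (a new reading comes with each control period).
- viewer.snapshot(name): name is "side" or "top"; returns the picture (400x640x3 uint8, red, green, blue); there is no depth.
- viewer.camera_params(name): a dict with "intrinsics" (3x3 intrinsics, pixels), "world_to_cam" (4x4, takes a point from world to camera coordinates). Camera axes: x right, y up, looking along -z (the intrinsics and any distortion apply to the point x, -y, -z); pixel columns grow to the right and rows downward; lengths in m; the calibration is good to about 2 mm. A picture is of the moment at which its call begins. camera_params takes no time and is no camera call.
- r.finish_job(): hands the job in, once; it reports no verdict.
Trained networks look in the newest picture that a camera, given by its name, has taken for a name from the list of things; names that differ only in an ending like _2 or _b are one class to them, and where a whole thing is asked for, a point or a joint stands for the part that bears it (a point fixed in the world has none). Each returns a list of dicts, best first, with "p" (0 to 1); they miss things now and then, are a little off and sometimes report something else, mostly with a low value. They report only what shows in the picture. A call takes as long as a camera call.
- viewer.outline_of(camera, name): "pixels" (400x640 bool, what is visible of it) and "bbox" ([left, top, width, height] in pixels, round what is visible of it).
The state is a dict: "clock": time; "q": joint angles; "qd": joint speeds; "joint_torque": joint torques, N m; "tool_pos": TCP position; "eef_rot": TCP orientation; "contact_force": force on the tool from outside, world axes, zero at the start; "moment": the same for the moment, N m; "opening": opening from 0.0 (shut) to 1.0 (fully open).
Only numpy, scipy, OpenCV 4.12 (cv2) and the standard library are available. Lean on these libraries where they do the work, as an engineer would, in place of code of your own. Each camera call takes 0.05 s, during which the arm holds its last target.

## Working session

There is one attempt and no reset: what is moved stays moved. The work goes in short steps, Python scripts to look and compute and a shell command to move; the robot and the scene stay as the last step left them, time stands still between calls to the robot, and variables do not carry over. Pictures are saved under pics/ and viewed, and the job is handed in when it is done.

```bash
ls; mkdir -p pics; python3 - <<'E'
from plant import r, viewer
import cv2,json
s=r.get_state();print({k:s[k] for k in('clock','tool_pos','eef_rot','contact_force','opening')},r.tcp_to_tips)
for c in('side','top'):
    im=viewer.snapshot(c);cv2.imwrite(f'pics/{c}0.png',im[:,:,::-1])
    p=viewer.camera_params(c);print(c,p)
E
```

```text
pics
{'clock': 0.0, 'tool_pos': array([ 0.18375522, -0.5967329 ,  0.2519039 ]), 'eef_rot': array([ 9.88850962e-01,  1.48905718e-01, -2.16838284e-04, -9.03270958e-04]), 'contact_force': array([ 0.02779023, -0.57374668,  0.24669232]), 'opening': 0.9993034773731669} 0.014
side {'intrinsics': array([[374.83546963,   0.        , 313.17667641],
       [  0.        , 374.83546963, 201.73825878],
       [  0.        ,   0.        ,   1.        ]]), 'world_to_cam': array([[ 0.87040989, -0.49185774, -0.02150766, -0.5083933 ],
       [ 0.31038   ,  0.51430117,  0.79947393, -0.33042039],
       [-0.38216603, -0.70254557,  0.60031563, -0.67942527],
       [ 0.        ,  0.        ,  0.        ,  1.        ]])}
top {'intrinsics': array([[428.59924412,   0.        , 322.05898325],
       [  0.        , 428.59924412, 202.89741678],
       [  0.        ,   0.        ,   1.        ]]), 'world_to_cam': array([[-0.02805778, -0.99958709, -0.00619731,  0.0402159 ],
       [ 0.99533526, -0.02850987,  0.09216784, -0.60272901],
       [-0.09230647, -0.00358237,  0.9957242 , -1.34051581],
       [ 0.        ,  0.        ,  0.        ,  1.        ]])}
```

View pics/side0.png

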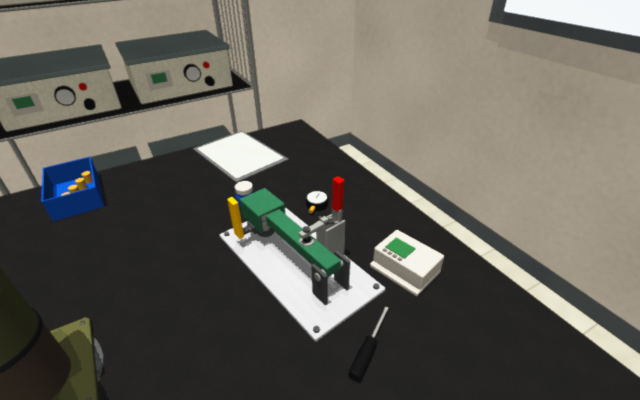

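View pics/top0.png

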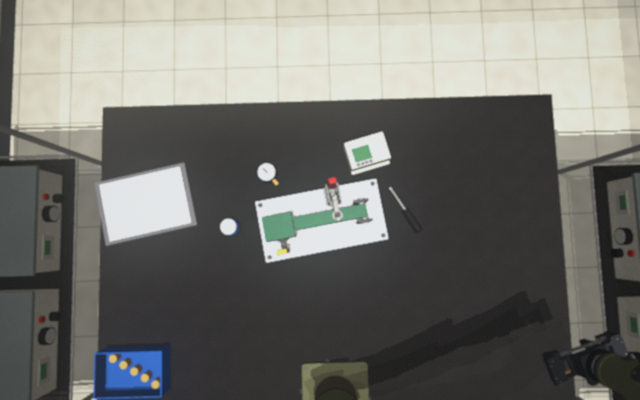

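```bash
cat > h.py <<'E'
import numpy as np,cv2
from plant import r,viewer
P={c:viewer.camera_params(c) for c in('side','top')}
def proj(c,X):
    K=P[c]['intrinsics'];T=P[c]['world_to_cam'];X=np.atleast_2d(X)
    q=X@T[:3,:3].T+T[:3,3];q=q*[1,-1,-1];p=q@K.T;return p[:,:2]/p[:,2:]
def back(c,uv,z):
    K=P[c]['intrinsics'];T=P[c]['world_to_cam'];R=T[:3,:3];o=-R.T@T[:3,3]
    d=R.T@(np.linalg.solve(K,[uv[0],uv[1],1])*[1,-1,-1]);return o+d*(z-o[2])/d[2]
def st2w(pose,p):
    x,y,a=pose;p=np.atleast_2d(p);c,s=np.cos(a),np.sin(a)
    return np.c_[x+c*p[:,0]-s*p[:,1],y+s*p[:,0]+c*p[:,1],p[:,2]]
E
python3 - <<'E'
from h import *
out={}
for c in('top','side'):
    im=viewer.snapshot(c)
    for n in('stand','latch_grip','handle_grip','tongue','clamp_arm'):
        o=viewer.outline_of(c,n)
        for k in o[:2]: print(c,n,round(k['p'],2),k['bbox'],k['pixels'].sum())
        if o: out[c+'_'+n]=o[0]['pixels']
np.savez('m.npz',**out)
m=out['top_stand'].astype(np.uint8)
rc=cv2.minAreaRect(np.argwhere(m)[:,::-1].astype(np.float32));b=cv2.boxPoints(rc)
print(rc)
w=np.array([back('top',p,.012) for p in b]);print(w,w.mean(0),np.linalg.norm(np.diff(w,axis=0),axis=1))
E
```

```text
top stand 0.55 [255.5, 179.4, 130.9, 81.1] 7788
top stand 0.28 [259.5, 205.1, 106.6, 50.5] 1798
top tongue 0.77 [262.9, 200.6, 105.4, 52.8] 1977
top tongue 0.36 [331.6, 193.8, 10.3, 27.0] 117
top clamp_arm 0.22 [255.3, 176.4, 132.6, 83.9] 7822
side stand 0.8 [221.2, 175.7, 166.6, 163.7] 12980
side stand 0.25 [224.0, 184.7, 120.9, 96.0] 3253
side latch_grip 0.92 [230.0, 194.7, 20.3, 46.0] 468
side latch_grip 0.63 [326.1, 176.0, 19.4, 47.3] 515
side handle_grip 0.62 [324.3, 176.1, 19.5, 47.7] 546
side tongue 0.85 [225.6, 189.8, 119.6, 91.1] 3447
side tongue 0.29 [228.7, 197.9, 23.5, 38.2] 421
side clamp_arm 0.86 [299.2, 218.3, 27.9, 23.1] 256
side clamp_arm 0.51 [303.2, 190.7, 25.5, 20.1] 357
((320.4066162109375, 215.28631591796875), (71.4565200805664, 125.45106506347656), 78.91743469238281)
[[ 0.64614872  0.24923336  0.012     ]
 [ 0.7135558  -0.15242421  0.012     ]
 [ 0.48518806 -0.18739841  0.012     ]
 [ 0.41957479  0.20828756  0.012     ]] [0.56611684 0.02942457 0.012     ] [0.4072745  0.23103035 0.40108913]
```

```bash
python3 - <<'E'
from h import *
a=cv2.imread('pics/top0.png')[170:270,240:400];b=cv2.imread('pics/side0.png')[170:345,215:395]
cv2.imwrite('pics/tc.png',cv2.resize(a,None,fx=5,fy=5,interpolation=2));cv2.imwrite('pics/sc.png',cv2.resize(b,None,fx=3.4,fy=3.4,interpolation=2))
# red / yellow centroids
for c in('top','side'):
    im=cv2.imread(f'pics/{c}0.png').astype(int);B,G,R=im[...,0],im[...,1],im[...,2]
    for n,m in(('red',(R>120)&(G<60)&(B<60)),('yel',(R>150)&(G>110)&(B<90))):
        k,l,s,ce=cv2.connectedComponentsWithStats(m.astype(np.uint8))
        print(c,n,[(s[i].tolist(),ce[i].round(1).tolist()) for i in range(1,k) if s[i,4]>8])
E
```

```text
top red []
top yel []
side red [([333, 176, 11, 35, 163], [337.2, 189.3])]
side yel [([82, 171, 8, 5, 32], [85.5, 173.0]), ([76, 178, 8, 5, 30], [79.2, 179.8]), ([69, 185, 9, 5, 26], [72.8, 187.3]), ([227, 197, 17, 42, 197], [235.0, 217.2]), ([310, 206, 5, 5, 21], [311.9, 207.9])]
```

View pics/tc.png

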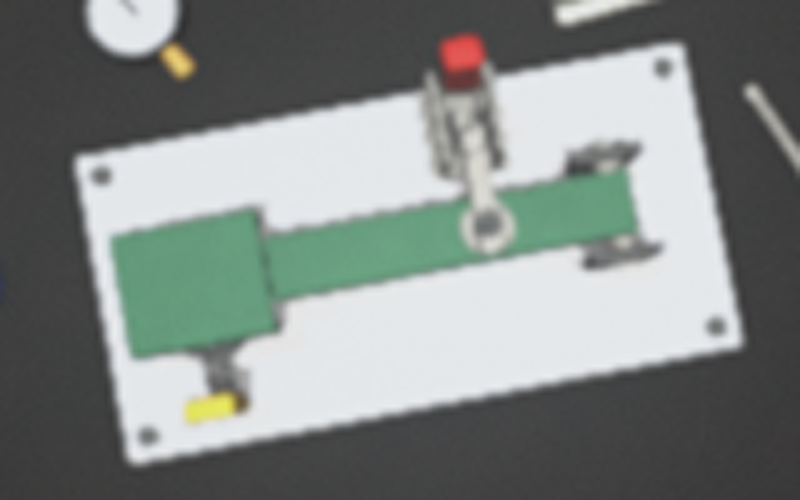

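View pics/sc.png

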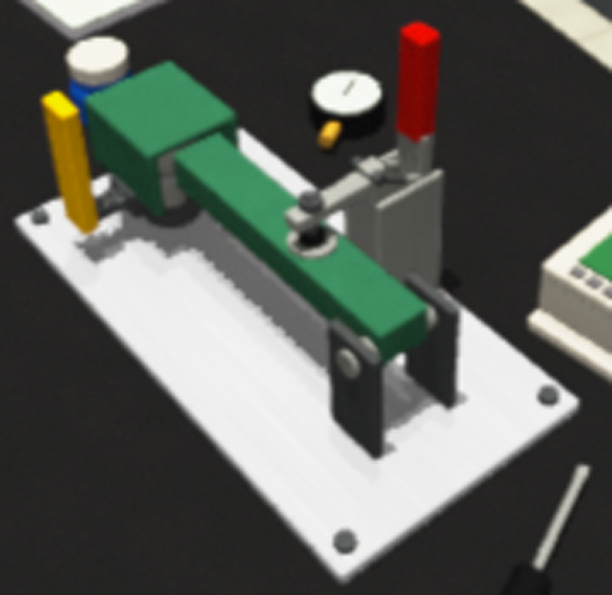

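```bash
python3 - <<'E'
from h import *
from scipy.optimize import least_squares
A=np.array
t=[((78,157),(100,200,12)),((685,43),(100,-200,12)),((742,347),(-100,-200,12)),((130,463),(-100,200,12)),((210,408),(-75,130,150)),((462,53),(86,-50,228))]
s=[((18,220),(-100,200,12)),((343,580),(-100,-200,12)),((578,405),(100,-200,12)),((421,36),(86,-50,228)),((60,104),(-75,130,150))]
T=[(c,(A(u)+.5)/f-.5+o,A(p)/1000) for c,f,o,L in(('top',5,(240,170),t),('side',3.4,(215,170),s)) for u,p in L]
f=lambda v:np.concatenate([(proj(c,st2w(v,p))[0]-u) for c,u,p in T])
r_=least_squares(f,[.57,.03,-.15]);print(r_.x,r_.fun.reshape(-1,2).round(1))
v=r_.x;np.save('pose.npy',v)
for n,p in dict(ball=(0,.13,.1),latch=(-.075,.13,.133),handle=(.086,-.05,.208),pivot=(.086,-.05,.118),hinge=(0,-.13,.085)).items(): print(n,st2w(v,p)[0].round(4))
for n in('display_box','gauge','grease_jar','screwdriver'):
    o=viewer.outline_of('top',n)
    for k in o[:1]: 
        b=k['bbox'];print(n,round(k['p'],2),b,back('top',(b[0]+b[2]/2,b[1]+b[3]/2),.03).round(3))
E
```

```text
[0.55030682 0.02619903 0.15730315] [[-0.1 -0.1]
 [-0.1  0. ]
 [ 0.7  0. ]
 [ 0.2  0. ]
 [ 0.1  0.1]
 [ 1.2  1.3]
 [-0.7 -0.7]
 [-0.5 -0.5]
 [ 1.5 -0.6]
 [-0.7 -0.8]
 [ 0.6 -0.4]]
ball [0.5299 0.1546 0.1   ]
latch [0.4559 0.1428 0.133 ]
handle [ 0.6431 -0.0097  0.208 ]
pivot [ 0.6431 -0.0097  0.118 ]
hinge [ 0.5707 -0.1022  0.085 ]
display_box 0.78 [341.4, 133.4, 48.8, 39.9] [ 0.76  -0.122  0.03 ]
gauge 0.9 [257.1, 158.8, 22.6, 29.3] [0.703 0.193 0.03 ]
grease_jar 0.79 [223.0, 217.4, 16.8, 16.7] [0.539 0.313 0.03 ]
screwdriver 0.6 [404.2, 209.4, 19.4, 21.6] [ 0.54  -0.267  0.03 ]
```

```bash
cat >> h.py <<'E'
from scipy.spatial.transform import Rotation as Ro
v=np.load('pose.npy') if __import__('os').path.exists('pose.npy') else None
def st():
    s=r.get_state();print('t',round(s['clock'],2),'tcp',s['tool_pos'].round(4),'F',np.round(s['contact_force'],1),'op',round(s['opening'],3));return s
def tostand(p):
    d=np.array(p)-[v[0],v[1],0];c,s=np.cos(v[2]),np.sin(v[2]);return np.array([c*d[0]+s*d[1],-s*d[0]+c*d[1],d[2]])
def shift(stand_pts):  # stand-frame grasp points (m) -> cm tool shifts
    s=st();R=Ro.from_quat(s['eef_rot']).as_matrix()
    print('grasp in stand mm',(tostand(s['tool_pos']-R[:,2]*.005)*1000).round(1),'tool y in stand deg',round(np.degrees(np.arctan2(R[1,1],R[0,1])-v[2]),1),'tilt',R[:,2].round(3))
    for p in np.atleast_2d(stand_pts):
        w=st2w(v,p)[0]-[0,0,.005]; print((R.T@(w-s['tool_pos'])*100).round(2))
E
python3 -c "
from h import *
shift([[.088,-.05,.31],[.088,-.05,.208]])"
```

```text
t 0.9 tcp [ 0.184  -0.5973  0.2527] F [-0.3  0.2 -0.9] op 0.999
grasp in stand mm [-459.5 -558.4  257.7] tool y in stand deg -81.9 tilt [ 0. -0. -1.]
[ 61.37 -42.61  -5.23]
[ 61.37 -42.61   4.97]
```

```bash
python3 -m inch '[[0,[5,-3,-5.2],4],[0,[30,-21,-5.2],8],[0,[61.4,-42.6,-5.2],8],[0,[61.4,-42.6,-5.2],8],[0,[61.4,-42.6,-5.2],8],[0,[61.4,-42.6,-5.2],8],[0,[61.4,-42.6,-5.2],8],[0,[61.4,-42.6,-5.2],8],[0,[61.4,-42.6,-5.2],8],[0,[61.4,-42.6,-5.2],8],[0,[61.4,-42.6,-5.2],8],[0,[61.4,-42.6,-5.2],8],[0,[61.4,-42.6,-5.2],8],[0,[61.4,-42.6,-5.2],8],[0,[61.4,-42.6,-5.2],8],[0,[61.4,-42.6,-5.2],8],[0,[61.4,-42.6,-5.2],8],[0,[61.4,-42.6,-5.2],8],[0,[61.4,-42.6,-5.2],8],[0,[61.4,-42.6,-5.2],8]]' 12; python3 - <<'E'
from h import *
shift([[.088,-.05,.31],[.088,-.05,.208]])
im=viewer.snapshot('side');cv2.imwrite('pics/s1.png',im[:,:,::-1])
E
```

```text
clock: 2.9
tool_pos: [0.6447, -0.0117, 0.305]
eef_rot: [0.997, 0.078, -0.0, 0.001]
contact_force: [-0.4, 0.1, -0.3]
opening: 1.0
t 2.9 tcp [ 0.6447 -0.0117  0.305 ] F [-0.4  0.1 -0.3] op 1.0
grasp in stand mm [ 87.3 -52.2 310. ] tool y in stand deg -90.1 tilt [-0.    -0.001 -1.   ]
[ 0.07 -0.22 -0.  ]
[ 0.07 -0.23 10.2 ]
```

View pics/s1.png

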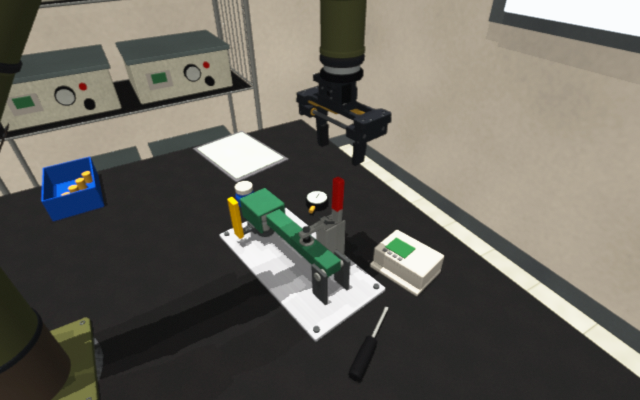

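The gripper is above the handle: fingers at (322,135) and (358,155), red handle at (338,190) between them. I'll descend and grip.

```bash
python3 -m inch '[[0,[0.1,-0.3,4],0],[0,[0.1,-0.3,8],0],[0,[0.1,-0.3,10],0],[0.6,[0.1,-0.3,10],0],[0.8,[0.1,-0.3,10],0],[0.9,[0.1,-0.3,10],0],[1,[0.1,-0.3,10],0],[1,[0.1,-0.3,10],0],[1,[0.1,-0.3,10],0],[1,[0.1,-0.3,10],0]]' 12; python3 - <<'E'
from h import *
a=np.array([.3,.6,.9,1.15,1.25])
shift(np.c_[.086+.09*np.sin(a),-.05+0*a,.118+.09*np.cos(a)])
im=viewer.snapshot('side');cv2.imwrite('pics/s2.png',cv2.resize(im[100:300,200:440,::-1],None,fx=3,fy=3))
E
```

```text
clock: 3.95
tool_pos: [0.646, -0.0063, 0.205]
eef_rot: [0.997, 0.08, 0.0, 0.0]
contact_force: [0.5, -0.0, 0.8]
opening: 0.389
t 3.95 tcp [ 0.646  -0.0063  0.205 ] F [ 0.5 -0.   0.8] op 0.389
grasp in stand mm [ 89.4 -47.1 210. ] tool y in stand deg -89.9 tilt [ 0. -0. -1.]
[2.32 0.3  0.61]
[4.74 0.3  1.78]
[6.7  0.3  3.61]
[7.87 0.31 5.53]
[8.19 0.31 6.37]
```

View pics/s2.png

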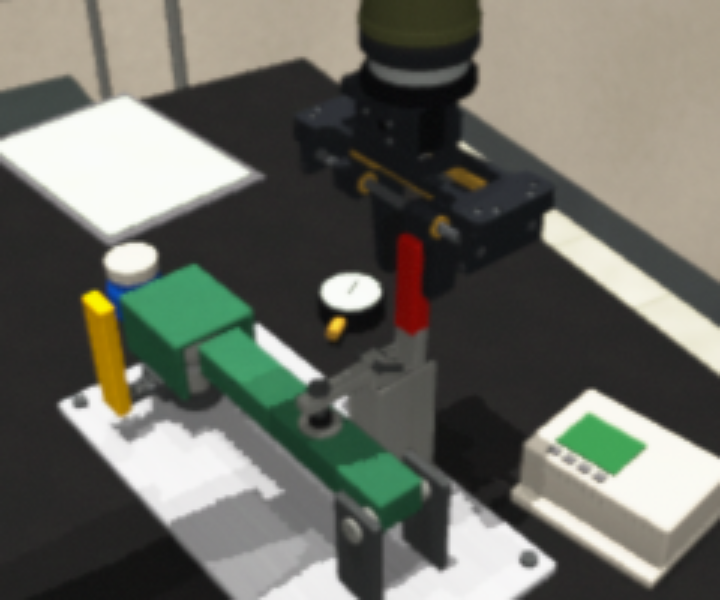

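```bash
python3 -m inch '[[1,[0,0,0],0],[1,[0,0,0],0],[1,[0,0,0],0],[1,[0,0,0],0]]' 12;  python3 - <<'E'
from h import *
a=np.array([.3,.6,.9,1.15,1.25])
shift(np.c_[.086+.09*np.sin(a),-.05+0*a,.118+.09*np.cos(a)])
E
```

```text
clock: 4.4
tool_pos: [0.6459, -0.0066, 0.2048]
eef_rot: [0.997, 0.079, 0.0, 0.0]
contact_force: [-0.3, -0.4, 0.5]
opening: 0.252
t 4.4 tcp [ 0.6459 -0.0066  0.2048] F [-0.3 -0.4  0.5] op 0.252
grasp in stand mm [ 89.3 -47.4 209.8] tool y in stand deg -89.9 tilt [ 0. -0. -1.]
[2.33 0.26 0.58]
[4.75 0.27 1.75]
[6.72 0.27 3.58]
[7.88 0.27 5.5 ]
[8.21 0.27 6.34]
```

```bash
python3 -m inch '[[1,[1.1,0,0.3],0],[1,[2.3,0,0.6],0],[1,[3.6,0,1.1],0],[1,[4.7,0,1.7],0],[1,[5.8,0,2.6],0],[1,[6.7,0,3.6],0],[1,[7.5,0,4.7],0],[1,[7.9,0,5.5],0],[1,[8.2,0,6.3],0],[1,[8.2,0,6.4],0],[1,[8.2,0,6.4],0],[1,[8.2,0,6.4],0]]' 12;  python3 - <<'E'
from h import *
shift([.171,-.05,.146])
for c in('side','top'):
    im=viewer.snapshot(c);cv2.imwrite(f'pics/{c}3.png',cv2.resize(im[100:300,200:440,::-1],None,fx=3,fy=3))
E
```

```text
clock: 5.6
tool_pos: [0.7266, 0.0065, 0.1402]
eef_rot: [0.997, 0.079, -0.0, 0.0]
contact_force: [-3.9, -0.6, 0.9]
opening: 0.246
t 5.6 tcp [0.7266 0.0065 0.1402] F [-3.9 -0.6  0.9] op 0.246
grasp in stand mm [171.1 -47.  145.2] tool y in stand deg -89.9 tilt [-0.001 -0.    -1.   ]
[-0.01  0.3  -0.08]
```

View pics/side3.png

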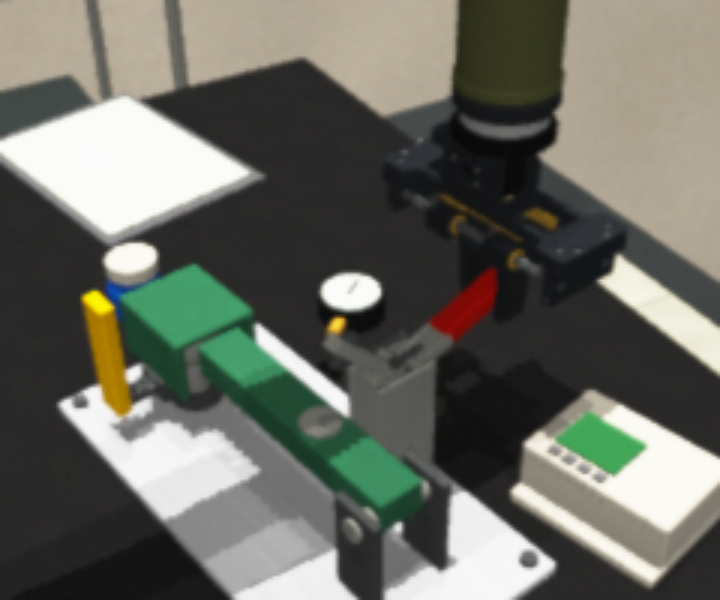

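Handle lies back (red part at (465,305) in crop) and the arm is raised at (345,345), off the tongue. I'll open the fingers and lift clear.

```bash
python3 -m inch '[[0.4,[0,0,0],0],[0.4,[0,0,0],0],[0.4,[0,0,0],0],[0.4,[0,0,0],0],[0.4,[0,0,0],0],[0.4,[0,0,-2],0],[0.4,[0,0,-5],0],[0.4,[0,0,-9],0],[0.4,[0,0,-12],0],[0.4,[0,0,-12],0]]' 12;  python3 - <<'E'
from h import *
shift([[-.075,.13,.25]]);print(r.get_state()['q'].round(2))
for c in('side','top'):
    im=viewer.snapshot(c);cv2.imwrite(f'pics/{c}4.png',cv2.resize(im[100:300,200:440,::-1],None,fx=3,fy=3))
E
```

```text
clock: 6.7
tool_pos: [0.73, 0.0069, 0.2666]
eef_rot: [0.997, 0.079, 0.005, 0.0]
contact_force: [0.1, -0.7, -0.5]
opening: 0.599
t 6.7 tcp [0.73   0.0069 0.2666] F [ 0.1 -0.7 -0.5] op 0.599
grasp in stand mm [174.3 -47.2 271.6] tool y in stand deg -89.9 tilt [ 0.011  0.001 -1.   ]
[-24.94 -17.76   1.87]
[-0.02  0.83 -0.12  1.19  0.1   1.12 -1.56]
```

View pics/side4.png

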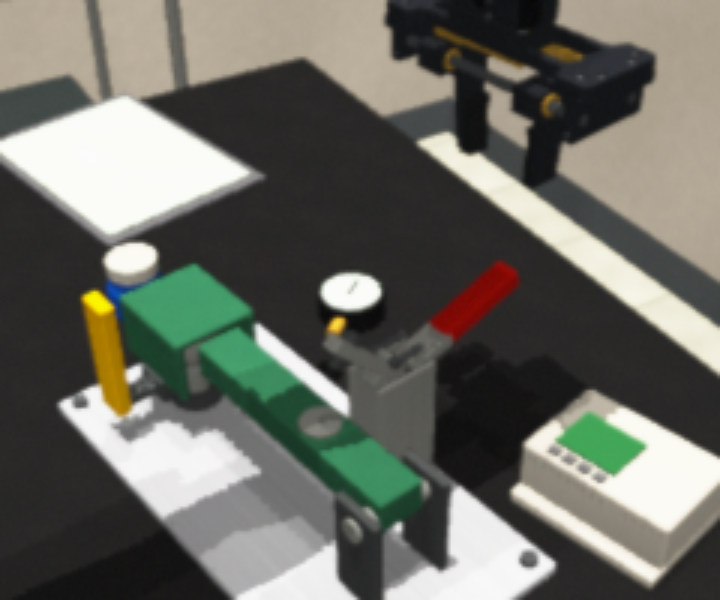

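```bash
python3 -m inch '[[0.6,[-2,-1.5,0],8],[0.6,[-4.5,-3.2,0],16],[0.6,[-7,-5,0],24],[0.65,[-9,-6.5,0],32],[0.7,[-11.5,-8,0],40],[0.7,[-14,-10,0],48],[0.7,[-16,-11.5,0],56],[0.7,[-18,-13,0.5],64],[0.7,[-20,-14.5,1],72],[0.7,[-22,-16,1.5],80],[0.7,[-24,-17,1.9],88],[0.7,[-24.9,-17.8,1.9],90],[0.7,[-24.9,-17.8,1.9],90],[0.7,[-24.9,-17.8,1.9],90]]' 12;  python3 - <<'E'
from h import *
shift([[-.075,.13,.25],[-.075,.13,.135]])
for a in(1.0,1.1,1.2,1.25): print(a,[proj(c,st2w(v,[.086+.11*np.sin(a),-.05,.118+.11*np.cos(a)]))[0].round(1) for c in('side','top')])
for c in('side','top'):
    im=viewer.snapshot(c);cv2.imwrite(f'pics/{c}5.png',cv2.resize(im[100:300,200:440,::-1],None,fx=3,fy=3))
E
```

```text
clock: 8.2
tool_pos: [0.4527, 0.1428, 0.2411]
eef_rot: [0.762, -0.648, 0.0, 0.001]
contact_force: [0.0, 0.1, 0.7]
opening: 0.3
t 8.2 tcp [0.4527 0.1428 0.2411] F [0.  0.1 0.7] op 0.3
grasp in stand mm [-78.1 130.4 246.1] tool y in stand deg -179.8 tilt [-0.001 -0.002 -1.   ]
[ 0.04 -0.31 -0.39]
[ 0.03 -0.32 11.11]
1.0 [array([367.7, 183.4]), array([326.8, 152.6])]
1.1 [array([369.2, 186. ]), array([326.5, 151.5])]
1.2 [array([370.2, 188.8]), array([326.2, 150.7])]
1.25 [array([370.6, 190.4]), array([326. , 150.5])]
```

View pics/side5.png

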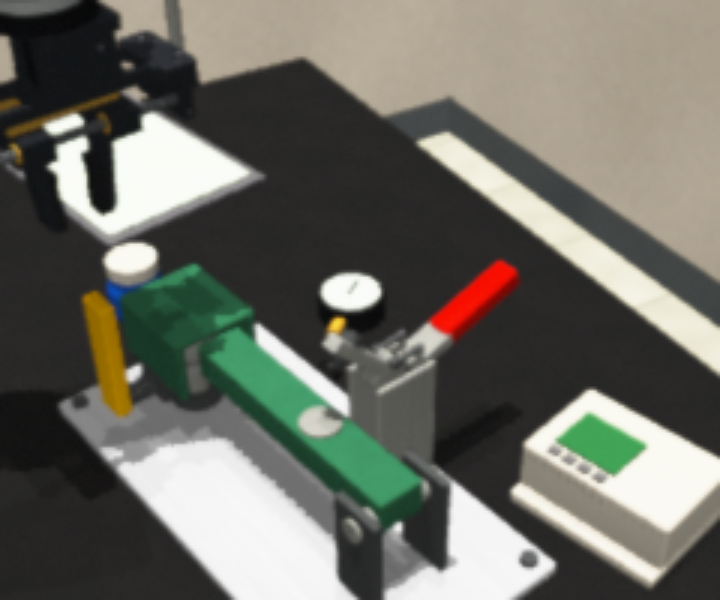

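View pics/top5.png

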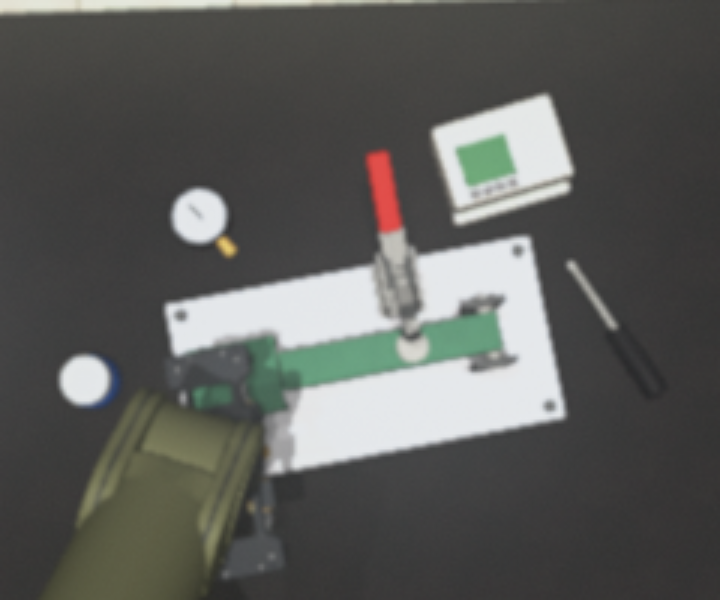

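Clamp is at its stop: the red tip at about (369,190) in the side view matches 1.25 rad. Fingers are just above the yellow paddle (crop (95,300)). I'll descend with a 26 mm opening.

```bash
python3 -m inch '[[0.7,[0,-0.3,4],0],[0.7,[0,-0.3,8],0],[0.7,[0,-0.3,9.5],0],[0.7,[0,-0.3,10.9],0],[0.7,[0,-0.3,10.9],0],[0.7,[0,-0.3,10.9],0]]' 40;  python3 - <<'E'
from h import *
shift([[-.075,.13,.135]])
for c in('side',):
    im=viewer.snapshot(c);cv2.imwrite(f'pics/{c}6.png',cv2.resize(im[140:260,180:330,::-1],None,fx=5,fy=5))
E
```

```text
clock: 8.9
tool_pos: [0.4565, 0.1428, 0.133]
eef_rot: [0.761, -0.649, 0.0, -0.0]
contact_force: [-1.1, -0.7, 0.1]
opening: 0.299
t 8.9 tcp [0.4565 0.1428 0.133 ] F [-1.1 -0.7  0.1] op 0.299
grasp in stand mm [-74.4 129.8 138. ] tool y in stand deg -180.0 tilt [ 0.001  0.    -1.   ]
[-0.02  0.06  0.3 ]
```

View pics/side6.png

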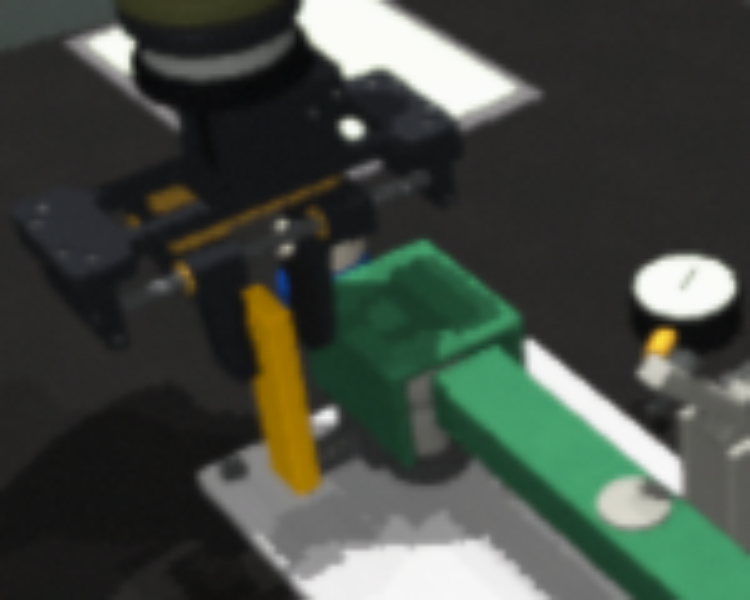

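The paddle (crop (265,330)) sits between the fingers (230,320) and (312,290), with the inner one in the gap. I'll close.

```bash
python3 -m inch '[[1,[0,0,0],0],[1,[0,0,0],0],[1,[0,0,0],0],[1,[0,0,0],0],[1,[0,0,0],0],[1,[0,0,0],0]]' 45;  python3 -m inch '[[1,[0,0.4,0],0],[1,[0,0.8,0],0],[1,[0,1.2,0],0],[1,[0,1.5,0],0],[1,[0,1.5,0],0],[1,[0,1.5,0],0]]' 45
python3 -c "
from h import *
shift([[-.09,.13,.135]])"
```

```text
clock: 9.55
tool_pos: [0.4552, 0.1434, 0.1332]
eef_rot: [0.761, -0.649, -0.0, 0.0]
contact_force: [-3.5, -0.9, 6.6]
opening: 0.159
clock: 10.15
tool_pos: [0.4464, 0.1419, 0.1334]
eef_rot: [0.761, -0.648, 0.004, -0.003]
contact_force: [8.8, 1.2, -4.8]
opening: 0.159
t 10.15 tcp [0.4464 0.1419 0.1334] F [ 8.8  1.2 -4.8] op 0.159
grasp in stand mm [-84.6 130.5 138.4] tool y in stand deg -179.9 tilt [ 0.011 -0.    -1.   ]
[0.05 0.55 0.34]
```

```bash
python3 -m inch '[[1,[0,0.3,0],0],[1,[0,0.6,0],0],[1,[0,0.8,0],0],[1,[0,0.8,0],0],[1,[0,0.8,0],0]]' 45
python3 - <<'E'
from h import *
shift([[-.09,.13,.135]])
im=viewer.snapshot('side');cv2.imwrite('pics/side7.png',cv2.resize(im[140:260,180:330,::-1],None,fx=5,fy=5))
E
```

```text
clock: 10.65
tool_pos: [0.4398, 0.1408, 0.1335]
eef_rot: [0.761, -0.648, 0.005, -0.004]
contact_force: [12.1, 2.3, -7.0]
opening: 0.155
t 10.65 tcp [0.4398 0.1408 0.1335] F [12.1  2.3 -7. ] op 0.155
grasp in stand mm [-91.3 130.5 138.5] tool y in stand deg -179.9 tilt [ 0.013 -0.    -1.   ]
[ 0.05 -0.12  0.35]
```

View pics/side7.png

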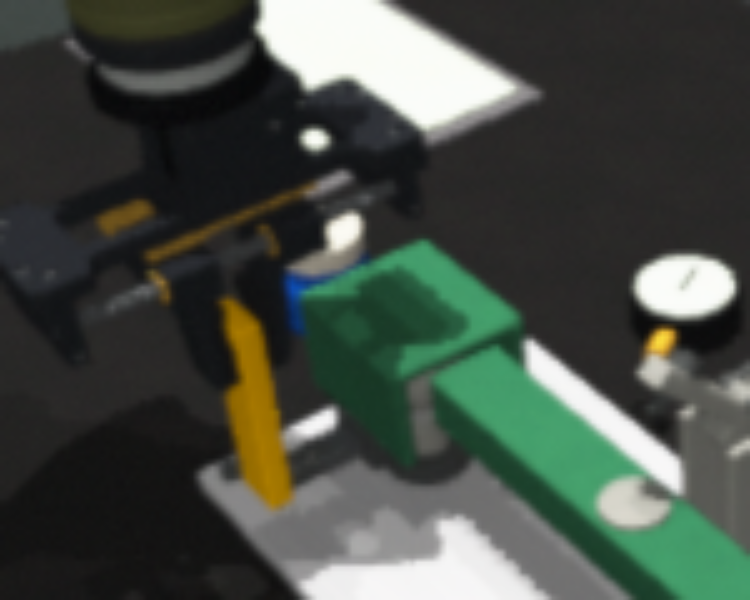

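```bash
python3 -m inch '[[1,[0.15,0,-0.65],0],[1,[0.3,0,-1.3],0],[1,[0.5,0,-1.95],0],[1,[0.66,0,-2.57],0],[1,[0.66,0,-2.57],0],[1,[0.66,0,-2.57],0]]' 45
python3 - <<'E'
from h import *
shift([[-.091,.13,.135]])
im=viewer.snapshot('side');cv2.imwrite('pics/side8.png',cv2.resize(im[140:260,180:330,::-1],None,fx=5,fy=5))
E
```

```text
clock: 11.3
tool_pos: [0.441, 0.1349, 0.1594]
eef_rot: [0.761, -0.648, 0.005, -0.005]
contact_force: [13.0, 2.4, -7.5]
opening: 0.154
t 11.3 tcp [0.441  0.1349 0.1594] F [13.   2.4 -7.5] op 0.154
grasp in stand mm [-91.  124.5 164.4] tool y in stand deg -179.8 tilt [ 0.014  0.001 -1.   ]
[-0.55  0.05  2.94]
```

View pics/side8.png

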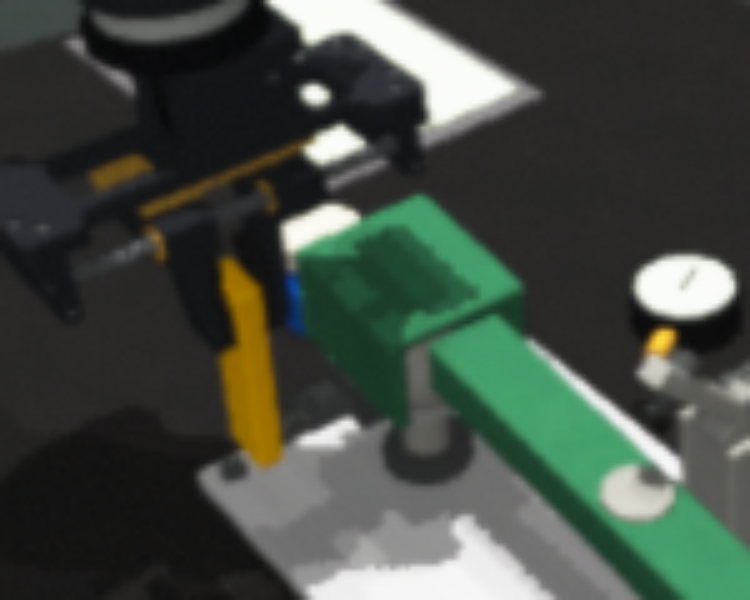

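Hood and paddle rise together: the hood corner is at (420,200) in the crop, up from (425,240). I'll go on up.

```bash
python3 -m inch '[[1,[0.2,0,-0.6],0],[1,[0.4,0,-1.25],0],[1,[0.65,0,-1.9],0],[1,[0.9,0,-2.5],0],[1,[1.2,0,-3.1],0],[1,[1.5,0,-3.7],0],[1,[1.8,0,-4.3],0],[1,[2.1,0,-4.9],0],[1,[2.4,0,-5.4],0],[1,[2.75,0,-6],0],[1,[2.75,0,-6],0],[1,[2.75,0,-6],0],[1,[2.75,0,-6],0],[1,[2.75,0,-6],0]]' 45
python3 - <<'E'
from h import *
shift([[-.091,.13,.135]])
for c in('side','top'):
    im=viewer.snapshot(c);cv2.imwrite(f'pics/{c}9.png',cv2.resize(im[100:300,200:440,::-1],None,fx=3,fy=3))
for th in(.25,.3,.35):
    p=[[s*.038,-.13+y*np.cos(th)-z*np.sin(th),.085+y*np.sin(th)+z*np.cos(th)] for s,y,z in((-1,.215,.027),(1,.215,.027),(-1,.215,-.03))]
    print(th,((proj('side',st2w(v,p))-[200,100])*3).round().tolist())
E
```

```text
clock: 12.75
tool_pos: [0.4447, 0.1093, 0.2195]
eef_rot: [0.762, -0.648, 0.004, -0.005]
contact_force: [11.7, 6.5, -6.0]
opening: 0.153
t 12.75 tcp [0.4447 0.1093 0.2195] F [11.7  6.5 -6. ] op 0.153
grasp in stand mm [-91.3  98.6 224.5] tool y in stand deg -179.7 tilt [ 0.012  0.003 -1.   ]
[-3.14  0.07  8.95]
0.25 [[178.0, 301.0], [261.0, 263.0], [176.0, 349.0]]
0.3 [[180.0, 292.0], [264.0, 255.0], [176.0, 339.0]]
0.35 [[182.0, 284.0], [267.0, 247.0], [175.0, 330.0]]
```

View pics/side9.png

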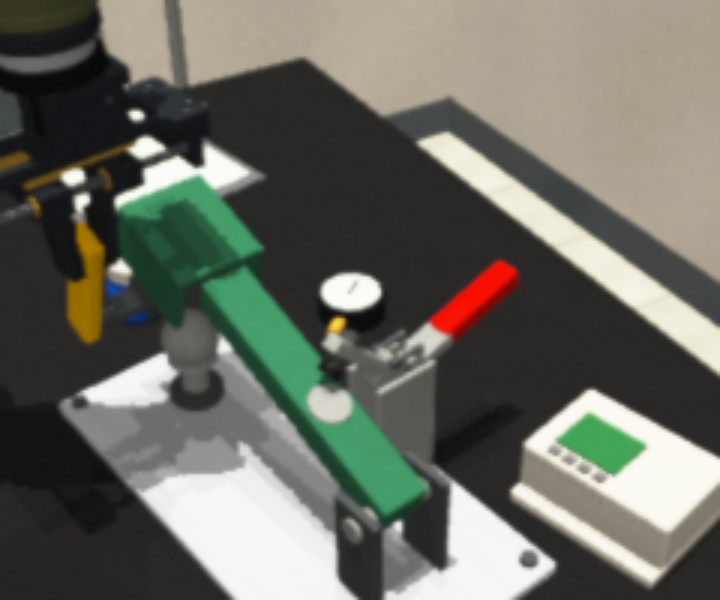

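View pics/top9.png

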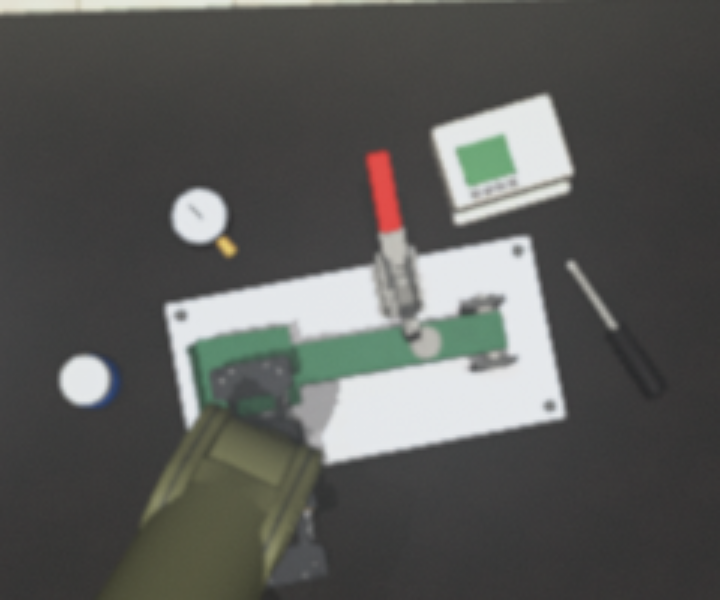

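The hood corners at (182,285), (263,247) and (175,326) match a tongue angle of about 0.35 rad, so the mouth is about 46 mm above the ball top. The ball is visible below it at (190,340). A short hold to confirm it is still.

```bash
python3 -m inch '[[1,[0,0,0],0],[1,[0,0,0],0],[1,[0,0,0],0],[1,[0,0,0],0],[1,[0,0,0],0]]' 45
python3 -c "
from h import *
shift([[-.091,.13,.135]]);print(abs(r.get_state()['qd']).max());r.finish_job()"
```

```text
clock: 13.35
tool_pos: [0.4447, 0.1093, 0.2195]
eef_rot: [0.762, -0.648, 0.004, -0.005]
contact_force: [11.9, 6.0, -5.8]
opening: 0.156
t 13.35 tcp [0.4447 0.1093 0.2195] F [11.9  6.  -5.8] op 0.156
grasp in stand mm [-91.3  98.6 224.5] tool y in stand deg -179.7 tilt [ 0.013  0.003 -1.   ]
[-3.13  0.07  8.95]
0.0019852333426007293
the job is handed in; nothing more can be done
```

I opened the clamp, pulled the latch and lifted the coupler clear of the ball. I then handed the job in at 13.35 s of the 48 s allowed, with the gripper still holding the coupler up. The hand-in gives no verdict, so the result rests on my own checks.

- **Clamp:** I swung the red handle back to its stop. Its tip in the side picture matches about 1.25 rad, and it looked the same in the last picture.
- **Latch:** I pulled the yellow paddle about 16 mm sideways with the coupler still down. The 12 N I felt agrees with the spring at that travel. My first pull fell short at about 9 to 10 mm because the arm gave way a little, so I added 8 mm to the commanded pull before lifting.
- **Coupler:** The tongue is at about 0.35 rad, by both the hood corners in the picture and the gripper height. That puts the mouth roughly 45 mm above the top of the ball.
- **Hold:** I set the grip to 45 N. Over the last 0.6 s the gripper position did not change and the fingers stayed closed on the paddle.
- **Bystanders:** The box, gauge, jar and screwdriver look unmoved in the last top picture. I compared it by eye with the one taken before the lift and did not measure their positions.

None of my checks disagreed, but I could not measure directly whether the clamp arm touches the tongue. At this angle it should be clear, since the tongue is free up to 0.5 rad.

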